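Set out the front-hub kit in its foam cut-outs

ROBOT

A 7-joint arm with a two-finger parallel gripper is mounted at the origin on the work surface. World frame = base frame: x ahead of the robot, y to its left, z up, the work surface at z = 0. Lengths are in m, angles in degrees, forces in N, time in s.
With the tool pointing down it reaches from about 0.4 to 0.875 m from the base axis. Payload 6.5 kg.
Tool frame: the origin (TCP) lies midway between the tips of the shut fingers; the grasp point (between the pads) lies 19 mm behind it (manip.grip_point_offset is the distance from the TCP to the grasp point, in m); z points along the fingers, y is the line along which they close (so a half turn about z gives the same grasp; the last joint's range is limited). The gripper opens to 88 mm and grips with 3 to 60 N. Pads are 18 mm wide; open, the fingers measure 123 mm over their backs; the gripper's body (75 mm by 187 mm) begins 45 mm behind the grasp point.
Start: joints at [-75.642, 30.733, -0.252, 88.115, 0.149, 61.152, -4.079], TCP at [0.202, 0.618, 0.239] pointing down, gripper open.
Joint ranges: [-154.64, 154.64], [-21.42, 123.67], [-72.66, 72.17], [13.99, 137.28], [-74.86, 254.86], [10.95, 109.41], [-158.01, 158.01]. Speed limits (degrees/s): [136.94, 136.94, 180, 180, 180, 180, 180].

INTERFACE

Orientations are given as a 3x3 rotation matrix whose columns are the frame's x, y, z axes.
In Python, from rig import manip, imaging, job gives the robot as it stands. The module is installed in compiled form; this text tells all that it offers.
- The arm moves only by the tool arm_command, never from a script. Its arguments are lists of equal length, an entry for each row: "linear": the shift along the tool's x, y, z as a fraction of full scale, a list of three; "rot": the turn, a rotation vector about the tool's x, y, z as a fraction of full scale, a list of three. A call has 1 to 20 rows; each row shifts and turns the commanded pose from where the row before left it, along the tool's axes as they then stand; what a row does not reach is not made up. Full scale, the value 1, is 30 cm for a shift and 60 degrees for a turn. A row lasts 1/12 s, in which the tool goes at most 41.7 mm and 7.16 degrees, less where a joint would pass 70% of its speed; a pose out of reach is approached as far as the arm can. A call with a number of a shift or a turn outside -1 to 1 is refused whole. A call with a gripper value outside its range is refused whole. "claw" is the closure in counts, from 0 (fully open) to 255 (shut), set as the call begins (left out, the last holds). The fingers move at their own pace and stop on an object; "grip_force" is the grip in N (left out, the last holds). Time passes only in rows, so rows that do not move let the fingers close. It gives the time, the measured TCP pose, the force, the opening and the grip force at its end, in the units of the state.
- manip.observe(): the state, without advancing time (a new reading comes with each control period).
- imaging.camera(name): name is "scene" or "top" or "wrist"; returns the picture (480x640x3 uint8, blue, green, red); there is no depth.
- imaging.camera_model(name): a dict with "fx", "fy", "cx", "cy" (pixels), "T" (4x4, takes a point from camera to world coordinates). Camera axes: x right, y down, z forward; pixel columns grow to the right and rows downward; lengths in m; the calibration is good to about 2 mm. The wrist camera is an equidistant fisheye: a pixel r from the principal point sees the ray r / f radians off the axis. A picture is of the moment at which its call begins: read the wrist's pose just before it. camera_model takes no time and is no camera call; for the wrist camera it gives the pose at the moment of the call.
- job.job_done(): hands the job in; it is judged then, once.
The state is a dict: "t": time; "joint_positions": joint angles; "qvel": joint speeds; "tau": joint torques, N m; "tcp_pos": TCP position; "tool_rot": TCP orientation; "ft_force": force on the tool from outside, world axes, zero at the start; "ft_torque": the same for the moment, N m; "width": finger opening in m; "gripper_force": force on a finger pad.
Only numpy, scipy, OpenCV 4.12 (cv2) and the standard library are available. Lean on these libraries where they do the work, as an engineer would, in place of code of your own. Each camera call takes 0.05 s, during which the arm holds its last target. There are 200 camera calls.

TASK

Set out the kit for the next front-hub job: put the wheel bearing, the impact socket, the brake pad and the hub nut each in the black foam holder whose cut-out matches it in outline and floor colour (bearing green, socket blue, pad red, nut yellow). Each must end lying flat on the floor of its cut-out, the same way up as it started, and let go of. Leave the little white tin and the amber jar where they stand.

Things in the scene. Friction and masses are not known exactly. Their poses are not given: they have to be found in the camera images.
- bearing_mid (a point): Wheel bearing: steel ring lying flat, 62 mm outside diameter, 36 mm high, with a green seal ring on top and a dark 26 mm bore. 0.35 kg nominal. Point: its centre, 18 mm above its underside; z up along its axis.
- socket_mid (a point): Deep impact socket: dark steel cylinder with a blue sleeve and blue top, standing upright, 32 mm diameter, 80 mm high. 0.25 kg nominal. Point: its centre, 40 mm above its underside; z up along its axis.
- pad_mid (a point): Brake pad lying flat: red back plate 100 x 44 x 6 mm on top of a dark friction block 84 x 44 x 12 mm, 18 mm thick in all. 0.3 kg nominal. Point: its centre, 9 mm above its underside; x along its 100 mm length, y across its 44 mm width, z up.
- nut_mid (a point): Hub nut: yellow hexagon with a dark bore mark on top, lying flat, 46 mm across flats, 26 mm high. 0.22 kg nominal. Point: its centre, 13 mm above its underside; x points square to one pair of flats (further pairs at 60 degree steps), z up.
- bearing_tray: Holder of the bearing: black foam square 106 x 106 mm with a round 78 mm cut-out, green floor. Fixed, 9 mm high, its cut-out 6 mm deep (floor 3 mm above the table). Origin: centre of its underside, at table height.
- socket_tray: Holder of the socket: black foam square 80 x 80 mm with a round 48 mm cut-out, blue floor. Fixed, 9 mm high, its cut-out 6 mm deep (floor 3 mm above the table). Origin: centre of its underside, at table height.
- pad_tray: Holder of the brake pad: black foam 140 x 84 mm with an oblong cut-out 114 x 58 mm, red floor. Fixed, 9 mm high, its cut-out 6 mm deep (floor 3 mm above the table). Origin: centre of its underside, at table height. x along its length, y across.
- nut_tray: Holder of the nut: black foam hexagon 92 mm across flats with a hexagonal cut-out 62 mm across flats, yellow floor; the nut fits in it at any angle. Fixed, 9 mm high, its cut-out 6 mm deep (floor 3 mm above the table). Origin: centre of its underside, at table height.
- tin_mid (a point): Bystander: little white tin with aluminium lid, 41 mm diameter, 42 mm high. Point: its centre, 21 mm above the table. Loose.
- jar_mid (a point): Bystander: little amber glass jar with black lid, 37 mm diameter, 46 mm high. Point: its centre, 23 mm above the table. Loose.
Not all that is in view belongs to the job. Of the things that look like the part that bears bearing_mid, take the one that is farthest to the robot's right at the start.

How it is judged:
By the outcome, as a careful person would: the job done as asked, in the order asked, and still so for the second after the job is handed in, with the robot touching nothing.
It also fails if it takes over 112 s, if anything falls off the work surface, if the arm or the gripper's body presses on something with over 40 N, if the wrist force passes 120 N, or if a joint passes its speed limit or range.

## Working session

There is one attempt and no reset: what is moved stays moved. The work goes in short steps, Python scripts to look and compute and a tool call to move; the robot and the scene stay as the last step left them, time stands still between calls to the robot, and variables do not carry over. Pictures are saved under pics/ and viewed, at most 14 in all, crops included, and the job is handed in when it is done.

Besides the shell and the picture viewer there is one more tool, called after "Call:" as name(argument=value, ...) on one line, values as JSON. arm_command: Moves the arm, as the interface text tells. Shift numbers are shares of 30 cm and turn numbers shares of 60 degrees, none past 1 either way. Its arguments: {"type":"object","properties":{"linear":{"type":"array","items":{"type":"array","items":{"type":"number"}}},"rot":{"type":"array","items":{"type":"array","items":{"type":"number"}}},"claw":{"type":"number"},"grip_force":{"type":"number"}},"required":["linear","rot"]}

```bash
mkdir -p pics; python3 - <<'E'
from rig import manip, imaging, job
import cv2
for n in ("top","scene"):
    cv2.imwrite(f"pics/{n}0.png",imaging.camera(n)); m=imaging.camera_model(n); print(n,m)
s=manip.observe(); print(s, manip.grip_point_offset)
E
```

```text
top {'fx': 619.2604978353502, 'fy': 619.2604978353502, 'cx': 324.0148806950998, 'cy': 227.79154607969065, 'T': array([[ 0.01465667, -0.99636944,  0.08386368,  0.45298294],
       [-0.99986094, -0.01393728,  0.00915726,  0.00696718],
       [-0.00795518, -0.08398623, -0.99643516,  1.01690615],
       [ 0.        ,  0.        ,  0.        ,  1.        ]])}
scene {'fx': 563.6395509151688, 'fy': 563.6395509151688, 'cx': 321.61029013193183, 'cy': 231.27321202413205, 'T': array([[ 0.86207605,  0.38756528, -0.32652417,  0.85161095],
       [ 0.50676896, -0.66331255,  0.55063753, -0.5535834 ],
       [-0.00317959, -0.64016374, -0.76823191,  0.8166478 ],
       [ 0.        ,  0.        ,  0.        ,  1.        ]])}
{'t': 0.1, 'joint_positions': array([-75.64008362,  30.77175863,  -0.25495386,  88.16177548,
         0.14975781,  61.15301388,  -4.08005201]), 'qvel': array([ 0.09119112, -0.05124653, -0.03296616, -0.2297462 , -0.00222157,
       -0.00515799, -0.01778146]), 'tau': array([ 3.23782770e-03, -5.72081387e+01,  9.94438380e-01, -2.52229571e+01,
       -5.61623136e-02,  1.34179488e-02,  2.98743396e-05]), 'tcp_pos': array([0.20235298, 0.61714218, 0.2379646 ]), 'tool_rot': array([[-9.50252660e-01,  3.11479946e-01, -3.55169243e-04],
       [ 3.11480126e-01,  9.50251542e-01, -1.46228716e-03],
       [-1.17973006e-04, -1.50017043e-03, -9.99998868e-01]]), 'ft_force': array([-0.32901883,  0.07723113, -0.17340225]), 'ft_torque': array([-0.02570301,  0.0056249 , -0.01692423]), 'gripper_force': 0.0, 'width': 0.08836566936913348} 0.0187
```

View pics/top0.png

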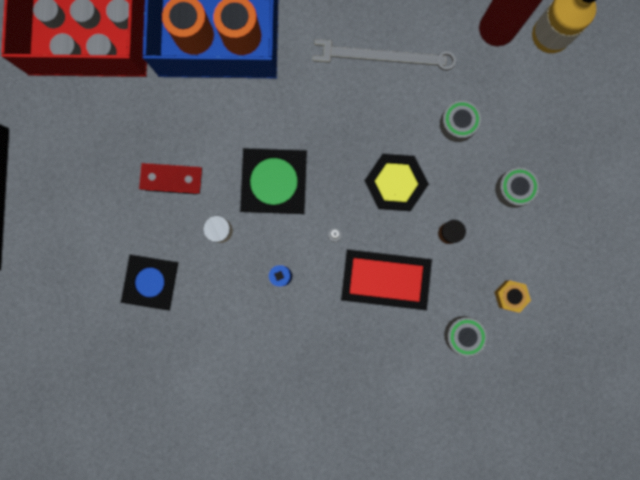

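View pics/scene0.png

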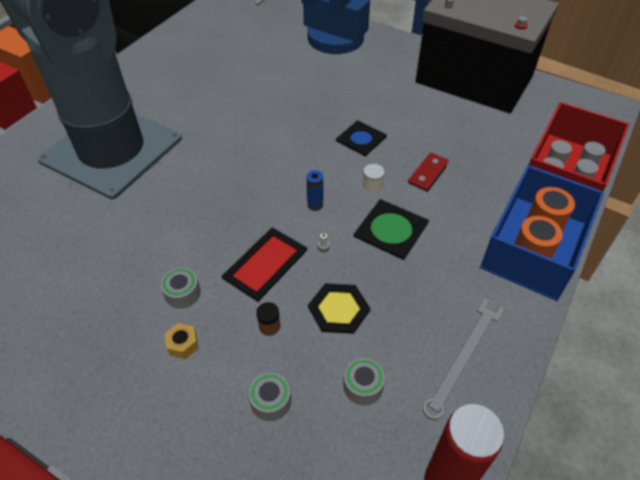

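The top view shows three bearings, at (462,119), (520,187) and (467,337). Image right is the robot's right (−y), so (520,187) should be the one meant. The socket is at (280,276), the pad at (170,178), the nut at (513,296), and the holders are at (274,181), (150,282), (388,280) and (397,182). Next I'll measure these and confirm the bearing in a crop.

```bash
cat > h.py <<'E'
import numpy as np, cv2
from rig import manip, imaging
def ray(name,uv,z,m=None):
    m=m or imaging.camera_model(name); T=np.array(m['T']); uv=np.atleast_2d(uv).astype(float)
    d=np.c_[(uv[:,0]-m['cx'])/m['fx'],(uv[:,1]-m['cy'])/m['fy'],np.ones(len(uv))]@T[:3,:3].T
    return (T[:3,3]+d*((z-T[2,3])/d[:,2])[:,None])[:,:2]
HSV=dict(green=((45,60,50),(85,255,255)),blue=((100,120,60),(125,255,255)),yellow=((24,100,100),(35,255,255)),
 orange=((10,120,80),(23,255,255)))
def mask(im,c):
    h=cv2.cvtColor(im,cv2.COLOR_BGR2HSV)
    if c=='red': return cv2.inRange(h,(0,120,60),(8,255,255))|cv2.inRange(h,(172,120,60),(180,255,255))
    return cv2.inRange(h,*HSV[c])
def blobs(im,c,amin=60):
    cs,_=cv2.findContours(mask(im,c),cv2.RETR_EXTERNAL,cv2.CHAIN_APPROX_NONE)
    return [k[:,0] for k in cs if cv2.contourArea(k)>amin]
def rect(p): # metric min-area rect: centre, size, angle
    (c,s,a)=cv2.minAreaRect((p*1000).astype(np.float32)); return np.round(c,1),np.round(s,1),round(a,1)
E
python3 - <<'E'
from h import *
im=cv2.imread('pics/top0.png')
for c,z in dict(green=.036,blue=.080,red=.018,orange=.026,yellow=.003).items():
  for b in blobs(im,c):
    px=b.mean(0)
    if px[1]<90: continue
    zz=.003 if (c in('green','blue','red') and cv2.contourArea(b)>{'green':1500,'blue':600,'red':2500}[c]) else z
    print(c,px.round(),'area',cv2.contourArea(b),'z',zz,*rect(ray('top',b,zz)))
for n,uv,z in(('tin',(216,228),.042),('jar',(453,231),.046),('screw',(335,234),.02)): print(n,ray('top',uv,z))
cv2.imwrite('pics/crop1.png',cv2.resize(im[90:370,400:560],None,fx=2,fy=2,interpolation=cv2.INTER_CUBIC))
E
```

```text
green [467. 337.] area 943.5 z 0.036 [ 368.  -210.4] [53.9 54.6] 63.3
green [520. 186.] area 884.0 z 0.036 [ 607.6 -295.5] [53.1 54.3] 0.8
green [273. 181.] area 1784.5 z 0.003 [614.6 101.4] [79.2 79.7] 46.1
green [462. 118.] area 864.0 z 0.036 [ 715.4 -203.7] [53.6 54.6] 45.7
blue [149. 282.] area 699.5 z 0.003 [445.4 301. ] [48.9 49.3] 0.9
blue [280. 275.] area 348.0 z 0.08 [458.7  81.7] [32.1 31.9] 46.0
red [386. 279.] area 2604.0 z 0.003 [455.4 -85.8] [117.4  61.2] 84.2
red [170. 178.] area 1520.0 z 0.018 [614.9 268.6] [99.2 43.9] 86.7
orange [513. 296.] area 748.0 z 0.026 [ 432.2 -285.3] [52.8 45.5] 78.2
yellow [396. 182.] area 1201.5 z 0.003 [ 616.  -101.5] [63.4 69.3] 0.4
tin [[0.53231347 0.18680054]]
jar [[ 0.53247568 -0.18669821]]
screw [[ 0.52707936 -0.00174744]]
```

View pics/crop1.png

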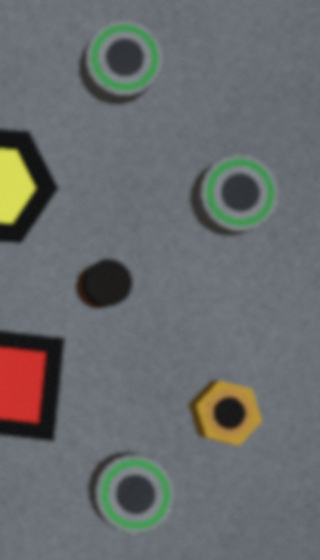

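The crop shows three identical bearings. The one meant is at y = −0.296, while the others are at −0.204 and −0.210, so (520,187) is confirmed. Measured sizes match the given ones: tray 79 mm, pad 99×44, socket 32. Moving now.

Call:
arm_command(linear=[[0,0,0],[0,0,0],[0,0,0],[-0.054,-0.122,0],[-0.054,-0.122,0],[-0.054,-0.122,0],[-0.054,-0.122,0],[-0.054,-0.122,0],[-0.054,-0.122,0],[-0.054,-0.122,0],[-0.054,-0.122,0],[-0.054,-0.122,0],[-0.054,-0.122,0],[-0.054,-0.122,0],[-0.054,-0.122,0],[-0.054,-0.122,0],[-0.054,-0.122,0],[-0.054,-0.122,0],[-0.054,-0.122,0],[-0.054,-0.122,0]], rot=[[0,0,-0.101],[0,0,-0.101],[0,0,-0.101],[0,0,0],[0,0,0],[0,0,0],[0,0,0],[0,0,0],[0,0,0],[0,0,0],[0,0,0],[0,0,0],[0,0,0],[0,0,0],[0,0,0],[0,0,0],[0,0,0],[0,0,0],[0,0,0],[0,0,0]], claw=0)

```text
t: 1.77
tcp_pos: [0.4784, -0.0063, 0.2387]
tool_rot: [[-1.0, -0.001, -0.0], [-0.001, 1.0, 0.0], [0.0, 0.0, -1.0]]
ft_force: [0.1, -0.2, 0.4]
width: 0.0884
gripper_force: 0.0
```

Call:
arm_command(linear=[[-0.054,-0.12,0],[-0.054,-0.12,0],[-0.054,-0.12,0],[-0.054,-0.12,0],[-0.054,-0.12,0],[-0.054,-0.12,0],[-0.054,-0.12,0],[-0.054,-0.12,0],[0,0,0.13],[0,0,0.13],[0,0,0.1],[0,0,0],[0,0,0]], rot=[[0,0,0],[0,0,0],[0,0,0],[0,0,0],[0,0,0],[0,0,0],[0,0,0],[0,0,0],[0,0,0],[0,0,0],[0,0,0],[0,0,0],[0,0,0]])

```text
t: 2.85
tcp_pos: [0.6069, -0.2917, 0.1294]
tool_rot: [[-1.0, -0.001, -0.004], [-0.001, 1.0, 0.001], [0.004, 0.001, -1.0]]
ft_force: [-0.4, -0.2, 0.8]
width: 0.0882
gripper_force: 0.0
```

```bash
cat >> h.py <<'E'
def wray(uv,z,m):
    T=np.array(m['T']); uv=np.atleast_2d(uv).astype(float)-(m['cx'],m['cy'])
    th=np.hypot(*uv.T)/m['fx']; ph=np.arctan2(uv[:,1],uv[:,0])
    d=np.c_[np.sin(th)*np.cos(ph),np.sin(th)*np.sin(ph),np.cos(th)]@T[:3,:3].T
    return (T[:3,3]+d*((z-T[2,3])/d[:,2])[:,None])[:,:2]
E
python3 - <<'E'
from h import *
s=manip.observe(); m=imaging.camera_model('wrist'); im=imaging.camera('wrist'); cv2.imwrite('pics/w1.png',im)
print(s['t'],s['tcp_pos'],m)
for b in blobs(im,'green'):
    print(b.mean(0),cv2.contourArea(b),*rect(wray(b,.036,m)))
E
```

```text
2.85 [ 0.60685586 -0.29172795  0.12941507] {'fx': 371.64829954431775, 'fy': 371.64829954431775, 'cx': 318.025549831719, 'cy': 235.77830229969965, 'T': array([[-8.73449745e-04,  9.64085500e-01,  2.65590634e-01,
         5.38046770e-01],
       [ 9.99999202e-01,  5.99795539e-04,  1.11146565e-03,
        -2.90249592e-01],
       [ 9.12247838e-04,  2.65591393e-01, -9.64085255e-01,
         2.75920546e-01],
       [ 0.00000000e+00,  0.00000000e+00,  0.00000000e+00,
         1.00000000e+00]])}
[423.08695652 385.44202899] 334.0 [ 732.1 -202.7] [52.6 23. ] 86.3
[312.89189189 239.57657658] 4797.0 [ 607.5 -293.4] [54.  54.1] 0.1
```

View pics/w1.png

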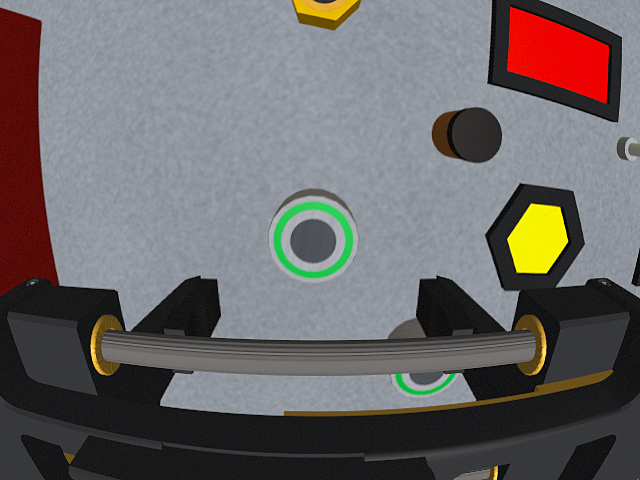

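The wrist view shows the bearing centred at (313,240), which puts it at (0.6075, −0.2934). That agrees with the top view to 2 mm. Lowering and gripping.

Call:
arm_command(linear=[[-0.002,-0.008,0.1],[0,0,0.1],[0,0,0.1],[0,0,0.06],[0,0,0.031],[0,0,0]], rot=[[0,0,0],[0,0,0],[0,0,0],[0,0,0],[0,0,0],[0,0,0]])

```text
t: 3.4
tcp_pos: [0.609, -0.2947, 0.0138]
tool_rot: [[-1.0, -0.001, 0.0], [-0.001, 1.0, -0.0], [-0.0, -0.0, -1.0]]
ft_force: [-1.0, -0.5, 0.7]
width: 0.0884
gripper_force: 0.0
```

Call:
arm_command(linear=[[0,0,0],[0,0,0],[0,0,0],[0,0,0],[0,0,0],[0,0,0]], rot=[[0,0,0],[0,0,0],[0,0,0],[0,0,0],[0,0,0],[0,0,0]], claw=255, grip_force=30)

```text
t: 3.9
tcp_pos: [0.6094, -0.295, 0.0148]
tool_rot: [[-1.0, -0.001, 0.002], [-0.001, 1.0, -0.001], [-0.002, -0.001, -1.0]]
ft_force: [-2.1, 0.6, 6.5]
width: 0.0609
gripper_force: 29.8
```

Call:
arm_command(linear=[[0,0,-0.05],[0,0,-0.12],[0,0,-0.13],[-0.002,0.12,0],[-0.002,0.12,0],[-0.002,0.12,0],[-0.002,0.12,0],[-0.002,0.12,0],[-0.002,0.12,0],[-0.002,0.12,0],[-0.002,0.12,0],[-0.002,0.12,0],[-0.002,0.12,0],[-0.002,0.12,0],[0,0,0],[0,0,0],[0,0,0]], rot=[[0,0,0],[0,0,0],[0,0,0],[0,0,0],[0,0,0],[0,0,0],[0,0,0],[0,0,0],[0,0,0],[0,0,0],[0,0,0],[0,0,0],[0,0,0],[0,0,0],[0,0,0],[0,0,0],[0,0,0]])

```text
t: 5.32
tcp_pos: [0.6147, 0.1006, 0.1038]
tool_rot: [[-1.0, -0.001, -0.0], [-0.001, 1.0, -0.001], [0.0, -0.001, -1.0]]
ft_force: [-0.1, -0.2, -2.8]
width: 0.0609
gripper_force: 29.8
```

```bash
python3 - <<'E'
from h import *
s=manip.observe(); m=imaging.camera_model('wrist'); im=imaging.camera('wrist'); cv2.imwrite('pics/w2.png',im)
print(s['t'],s['tcp_pos'],s['width'],s['ft_force'],s['tool_rot'].round(4))
for b in blobs(im,'green'):
    print(b.mean(0),cv2.contourArea(b),*rect(wray(b,.003,m)),'@held',*rect(wray(b,s['tcp_pos'][2]+.022,m)))
E
```

```text
5.3167 [0.6146732  0.10060164 0.10375336] 0.060945349014263114 [-0.07139533 -0.1653047  -2.79613761] [[-1.e+00 -7.e-04 -3.e-04]
 [-7.e-04  1.e+00 -9.e-04]
 [ 3.e-04 -9.e-04 -1.e+00]]
[317.74680851 290.96170213] 3333.0 [661.2 101.9] [ 73.1 107. ] 0.1 @held [603.6 102.2] [36.8 53.8] 0.1
[318.93055556 213.14583333] 3736.0 [598.3 102.9] [77.5 44. ] 89.0 @held [572.  102.6] [39.  22.1] 89.0
```

View pics/w2.png

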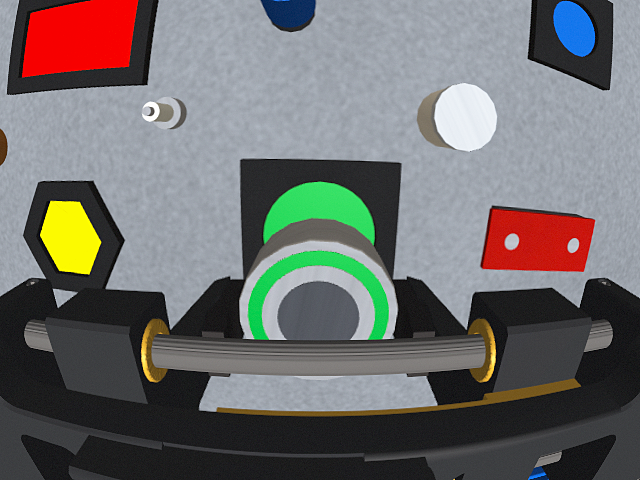

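The wrist view shows the green cut-out centred at x ≈ 615, y ≈ 102.9 mm and the held bearing at about (612, 102). I'll shift +2 mm in x and +1 mm in y and lower it.

Call:
arm_command(linear=[[-0.007,0.003,0.1],[0,0,0.1],[0,0,0.05],[0,0,0.025],[0,0,0.01],[0,0,0],[0,0,0]], rot=[[0,0,0],[0,0,0],[0,0,0],[0,0,0],[0,0,0],[0,0,0],[0,0,0]])

```text
t: 5.95
tcp_pos: [0.618, 0.1014, 0.019]
tool_rot: [[-1.0, 0.001, 0.002], [0.001, 1.0, -0.0], [-0.002, -0.0, -1.0]]
ft_force: [0.6, 0.4, -3.5]
width: 0.0607
gripper_force: 29.8
```

Call:
arm_command(linear=[[0,0,0.005],[0,0,0],[0,0,0]], rot=[[0,0,0],[0,0,0],[0,0,0]])

```text
t: 6.2
tcp_pos: [0.6184, 0.1019, 0.0178]
tool_rot: [[-1.0, -0.0, 0.003], [-0.0, 1.0, 0.0], [-0.003, 0.0, -1.0]]
ft_force: [-0.2, -1.9, 6.6]
width: 0.0606
gripper_force: 29.7
```

Call:
arm_command(linear=[[0,0,0],[0,0,0],[0,0,0],[0,0,0],[0,0,0],[0,0,-0.1],[0,0,-0.13],[0,0,-0.13],[0,0,-0.13],[0,0,0]], rot=[[0,0,0],[0,0,0],[0,0,0],[0,0,0],[0,0,0],[0,0,0],[0,0,0],[0,0,0],[0,0,0],[0,0,0]], claw=0)

```text
t: 7.03
tcp_pos: [0.6218, 0.1025, 0.1713]
tool_rot: [[-1.0, -0.0, 0.012], [0.0, 1.0, 0.003], [-0.012, 0.003, -1.0]]
ft_force: [1.8, -0.3, 0.0]
width: 0.0883
gripper_force: 0.0
```

```bash
python3 - <<'E'
from h import *
s=manip.observe(); m=imaging.camera_model('wrist'); im=imaging.camera('wrist'); cv2.imwrite('pics/w3.png',im)
print(s['t'],s['tcp_pos'],s['width'])
for c,z in dict(green=.039,blue=.080,red=.018).items():
  for b in blobs(im,c): print(c,b.mean(0).round(),cv2.contourArea(b),*rect(wray(b,z,m)),'@floor',*rect(wray(b,.003,m)))
E
```

```text
7.0333 [0.62181559 0.10245646 0.17131196] 0.08828666138683737
green [317. 215.] 3694.5 [615.8 103.4] [53.8 53.7] 27.1 @floor [624.3 103.4] [60.8 60.7] 27.1
green [315. 189.] 1375.0 [598.5 102.6] [51.2 68.6] 3.1 @floor [604.7 102.4] [57.9 77.5] 3.1
blue [391. 391.] 4972.0 [754.2 173.8] [142.1  38.4] 89.9 @floor [820.4 196.6] [188.3  50.8] 89.9
blue [530.  33.] 1360.0 [470.5 253.9] [34.  35.2] 86.6 @floor [444.5 302.7] [45.1 46.6] 86.6
blue [291.  14.] 1150.5 [477.5  85. ] [31.3 27.4] 88.0 @floor [453.7  78.9] [41.5 36.4] 88.0
red [498. 210.] 4399.5 [614.5 269.4] [101.   44.2] 87.0 @floor [617.7 277.7] [106.   46.4] 87.0
red [117.  41.] 5590.5 [459.4 -76.4] [107.7  55.2] 84.2 @floor [454.8 -85.4] [113.1  58. ] 84.2
```

View pics/w3.png

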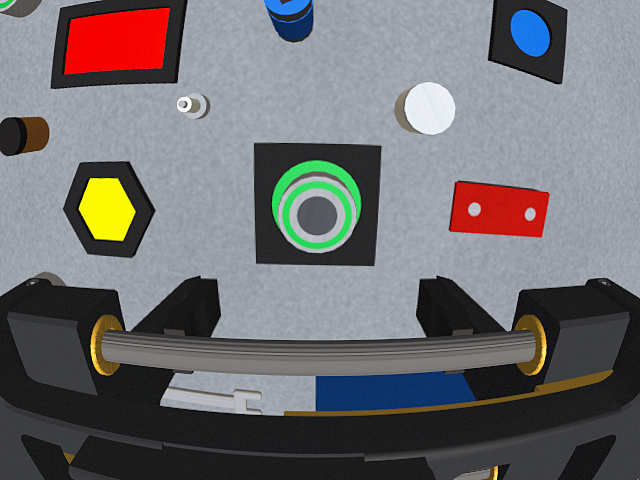

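The wrist view shows the bearing seated flat in the green cut-out at (317,215), position (615.8, 103.4). Socket next.

Call:
arm_command(linear=[[0.105,-0.014,0],[0.105,-0.014,0],[0.105,-0.014,0],[0.105,-0.014,0],[0.105,-0.014,0],[0,0,0],[0,0,0],[0,0,0]], rot=[[0,0,0],[0,0,0],[0,0,0],[0,0,0],[0,0,0],[0,0,0],[0,0,0],[0,0,0]])

```text
t: 7.75
tcp_pos: [0.4601, 0.0814, 0.1631]
tool_rot: [[-1.0, -0.001, 0.0], [-0.001, 1.0, -0.0], [-0.0, -0.0, -1.0]]
ft_force: [1.0, 0.3, 0.7]
width: 0.088
gripper_force: 0.0
```

```bash
cat > look.py <<'E'
from h import *; import sys
def look(name,cz):
    s=manip.observe(); m=imaging.camera_model('wrist'); im=imaging.camera('wrist'); cv2.imwrite(f'pics/{name}.png',im)
    print(s['t'],s['tcp_pos'].round(4),s['width'].round(4),'F',s['ft_force'].round(1))
    for c,z in cz:
      for b in blobs(im,c,300): print(c,b.mean(0).round(),cv2.contourArea(b),'z',z,*rect(wray(b,z,m)))
a=sys.argv; look(a[1],[(x.split(':')[0],float(x.split(':')[1])) for x in a[2:]])
E
python3 look.py w4 blue:.08
```

```text
Traceback (most recent call last):
  File "look.py", line 7, in <module>
    a=sys.argv; look(a[1],[(x.split(':')[0],float(x.split(':')[1])) for x in a[2:]])
                ~~~~^^^^^^^^^^^^^^^^^^^^^^^^^^^^^^^^^^^^^^^^^^^^^^^^^^^^^^^^^^^^^^^^
  File "look.py", line 4, in look
    print(s['t'],s['tcp_pos'].round(4),s['width'].round(4),'F',s['ft_force'].round(1))
                                       ^^^^^^^^^^^^^^^^
AttributeError: 'float' object has no attribute 'round'
```

```bash
sed -i "s/s\['width'\].round(4)/round(s['width'],4)/" look.py; python3 look.py w4 blue:.08
```

```text
7.8 [0.4607 0.0814 0.1633] 0.0881 F [0.8 0.7 0.1]
blue [320. 232.] 2470.0 z 0.08 [452.5  84.3] [43.1 31. ] 0.1
blue [547. 205.] 1330.5 z 0.08 [431.8 248.1] [34.9 34.1] 24.6
```

View pics/w4.png

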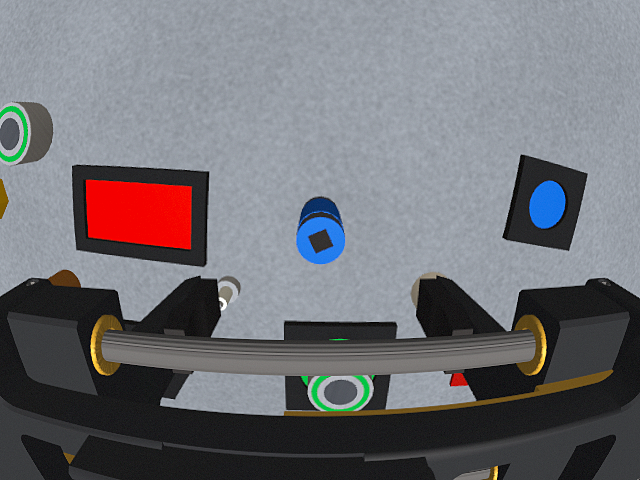

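The wrist view shows the socket top at (320,241), so its centre is at (458.3, 84) mm. That matches the top view.

Call:
arm_command(linear=[[0.007,0.005,0.1],[0,0,0.12],[0,0,0.12],[0,0,0.07],[0,0,0.033],[0,0,0],[0,0,0]], rot=[[0,0,0],[0,0,0],[0,0,0],[0,0,0],[0,0,0],[0,0,0],[0,0,0]])

```text
t: 8.43
tcp_pos: [0.4583, 0.0825, 0.0307]
tool_rot: [[-1.0, -0.0, 0.0], [-0.0, 1.0, -0.0], [-0.0, -0.0, -1.0]]
ft_force: [-0.4, 0.5, 0.3]
width: 0.088
gripper_force: 0.0
```

Call:
arm_command(linear=[[0,0,0],[0,0,0],[0,0,0],[0,0,0],[0,0,0],[0,0,0],[0,0,0],[0,0,0]], rot=[[0,0,0],[0,0,0],[0,0,0],[0,0,0],[0,0,0],[0,0,0],[0,0,0],[0,0,0]], claw=255, grip_force=30)

```text
t: 9.1
tcp_pos: [0.4575, 0.0826, 0.0306]
tool_rot: [[-1.0, -0.001, 0.0], [-0.001, 1.0, 0.0], [-0.0, 0.0, -1.0]]
ft_force: [0.1, 0.8, 0.2]
width: 0.0368
gripper_force: 0.0
```

Still closing; wait a little, then lift and carry.

Call:
arm_command(linear=[[0,0,0],[0,0,0],[0,0,0]], rot=[[0,0,0],[0,0,0],[0,0,0]])

```text
t: 9.35
tcp_pos: [0.4575, 0.0827, 0.0305]
tool_rot: [[-1.0, -0.001, -0.0], [-0.001, 1.0, 0.0], [0.0, 0.0, -1.0]]
ft_force: [-0.2, -0.2, 1.2]
width: 0.0312
gripper_force: 30.0
```

Call:
arm_command(linear=[[0,0,-0.05],[0,0,-0.1],[0,0,-0.05],[0.005,0.09,0],[0.005,0.09,0],[0.005,0.09,0],[0.005,0.09,0],[0.005,0.09,0],[0.005,0.09,0],[0.005,0.09,0],[0.005,0.08,0],[0,0.02,0],[0,0,0],[0,0,0],[0,0,0]], rot=[[0,0,0],[0,0,0],[0,0,0],[0,0,0],[0,0,0],[0,0,0],[0,0,0],[0,0,0],[0,0,0],[0,0,0],[0,0,0],[0,0,0],[0,0,0],[0,0,0],[0,0,0]])

```text
t: 10.6
tcp_pos: [0.4454, 0.2994, 0.0903]
tool_rot: [[-1.0, 0.001, -0.001], [0.001, 1.0, -0.002], [0.001, -0.002, -1.0]]
ft_force: [-0.0, -0.1, -3.3]
width: 0.0312
gripper_force: 30.0
```

```bash
python3 look.py w5 blue:.003 blue:.14; python3 - <<'E'
from h import *
im=imaging.camera('scene'); cv2.imwrite('pics/s5.png',im)
E
```

```text
10.6 [0.4454 0.2994 0.0903] 0.0312 F [-0.  -0.1 -3.3]
blue [318. 388.] 1813.5 z 0.003 [569.  300.5] [32.2 75.3] 0.0
blue [318. 335.] 633.0 z 0.003 [514.6 300.8] [11.1 52.6] 0.0
blue [318. 300.] 3495.5 z 0.003 [487.1 300.8] [65.2 67.3] 0.0
blue [319. 236.] 2751.5 z 0.003 [441.2 302. ] [47.9 38. ] 87.8
blue [318. 388.] 1813.5 z 0.14 [455.9 301.1] [13.3 31.1] 0.0
blue [318. 335.] 633.0 z 0.14 [433.4 301.2] [ 4.6 21.7] 0.0
blue [318. 300.] 3495.5 z 0.14 [422.  301.2] [26.9 27.8] 0.0
blue [319. 236.] 2751.5 z 0.14 [403.1 301.7] [19.8 15.7] 87.8
```

View pics/w5.png

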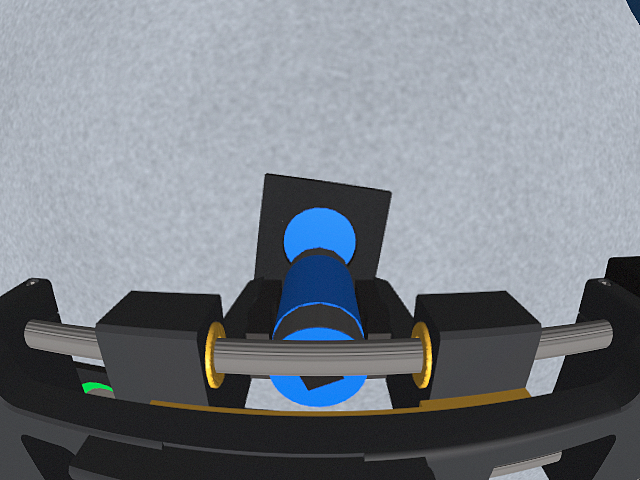

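The wrist view shows the socket held upright, with the blue cut-out at (320,240), centre about (446, 301). Lowering.

Call:
arm_command(linear=[[0,0.005,0.07],[0,0,0.07],[0,0,0.03],[0,0,0.012],[0,0,0.005],[0,0,0],[0,0,0]], rot=[[0,0,0],[0,0,0],[0,0,0],[0,0,0],[0,0,0],[0,0,0],[0,0,0]])

```text
t: 11.28
tcp_pos: [0.446, 0.3032, 0.0352]
tool_rot: [[-1.0, -0.0, 0.001], [-0.0, 1.0, 0.001], [-0.001, 0.001, -1.0]]
ft_force: [0.9, 0.0, -2.5]
width: 0.031
gripper_force: 30.0
```

Call:
arm_command(linear=[[0,-0.003,0.005],[0,0,0],[0,0,0]], rot=[[0,0,0],[0,0,0],[0,0,0]])

```text
t: 11.53
tcp_pos: [0.446, 0.3025, 0.0336]
tool_rot: [[-1.0, -0.001, 0.001], [-0.001, 1.0, 0.001], [-0.001, 0.001, -1.0]]
ft_force: [-0.1, 1.3, 0.2]
width: 0.0309
gripper_force: 30.0
```

Call:
arm_command(linear=[[0,0,0],[0,0,0],[0,0,0],[0,0,0],[0,0,-0.05],[0,0,-0.12],[0,0,-0.13],[0,0,-0.12],[0,0,0],[-0.113,-0.022,0],[-0.113,-0.022,0],[-0.113,-0.022,0],[-0.113,-0.022,0],[-0.113,-0.022,0],[0,0,0]], rot=[[0,0,0],[0,0,0],[0,0,0],[0,0,0],[0,0,0],[0,0,0],[0,0,0],[0,0,0],[0,0,0],[0,0,0],[0,0,0],[0,0,0],[0,0,0],[0,0,0],[0,0,0]], claw=0)

```text
t: 12.78
tcp_pos: [0.6209, 0.2651, 0.1588]
tool_rot: [[-1.0, 0.005, 0.005], [0.005, 1.0, -0.002], [-0.005, -0.002, -1.0]]
ft_force: [-0.4, -1.0, 0.4]
width: 0.0882
gripper_force: 0.0
```

Call:
arm_command(linear=[[0,0,0],[0,0,0],[0,0,0],[0,0,0],[0,0,0],[0,0,0],[0,0,0],[0,0,0],[0,0,0],[0,0,0],[0,0,0],[0,0,0],[0,0,0],[0,0,0],[0,0,0],[0,0,0]], rot=[[0,0,0.111],[0,0,0.111],[0,0,0.111],[0,0,0.111],[0,0,0.111],[0,0,0.111],[0,0,0.111],[0,0,0.111],[0,0,0.111],[0,0,0.111],[0,0,0.111],[0,0,0.111],[0,0,0.111],[0,0,0.111],[0,0,0],[0,0,0]])

```text
t: 14.12
tcp_pos: [0.6144, 0.2694, 0.1584]
tool_rot: [[0.052, 0.999, -0.001], [0.999, -0.052, -0.001], [-0.001, -0.001, -1.0]]
ft_force: [-0.5, -0.4, -0.3]
width: 0.088
gripper_force: 0.0
```

```bash
python3 look.py w6 red:.018 blue:.083
```

```text
14.1167 [0.6144 0.2694 0.1584] 0.088 F [-0.5 -0.4 -0.3]
red [320. 219.] 6454.5 z 0.018 [615.4 270.9] [99.1 43.6] 86.8
red [576.  76.] 19843.0 z 0.018 [871.2 407.2] [182.9 183. ] 0.0
blue [ 80. 212.] 1112.5 z 0.083 [447.  304.1] [31.9 30.9] 76.7
blue [557. 236.] 9774.0 z 0.083 [812.5 254.6] [139.1 115.2] 0.5
blue [119. 199.] 1961.5 z 0.083 [482.2 310.4] [49.4 35. ] 10.8
```

View pics/w6.png

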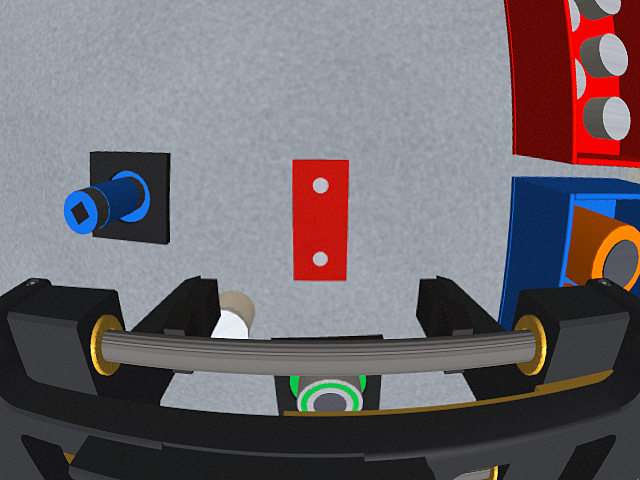

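The wrist view shows the socket standing in its blue cut-out. The pad is at (320,219), centre (615, 270), angle 86.8°, between the open fingers. Lowering.

Call:
arm_command(linear=[[0,0.002,0.12],[0,0,0.13],[0,0,0.12],[0,0,0.08],[0,0,0.04],[0,0,0.005],[0,0,0],[0,0,0]], rot=[[0,0,0],[0,0,0],[0,0,0],[0,0,0],[0,0,0],[0,0,0],[0,0,0],[0,0,0]])

```text
t: 14.83
tcp_pos: [0.6169, 0.2695, 0.0124]
tool_rot: [[0.055, 0.998, 0.003], [0.998, -0.055, 0.001], [0.001, 0.003, -1.0]]
ft_force: [-0.1, -0.3, 0.2]
width: 0.0883
gripper_force: 0.0
```

Call:
arm_command(linear=[[0,0,0.012],[0,0,0],[0,0,0],[0,0,0]], rot=[[0,0,0],[0,0,0],[0,0,0],[0,0,0]])

```text
t: 15.17
tcp_pos: [0.6158, 0.2695, 0.0074]
tool_rot: [[0.056, 0.998, 0.001], [0.998, -0.056, 0.0], [0.0, 0.001, -1.0]]
ft_force: [-0.0, 0.6, 1.0]
width: 0.088
gripper_force: 0.0
```

Call:
arm_command(linear=[[0,0,0],[0,0,0],[0,0,0],[0,0,0],[0,0,0],[0,0,0],[0,0,0],[0,0,0],[0,0,0],[0,0,0]], rot=[[0,0,0],[0,0,0],[0,0,0],[0,0,0],[0,0,0],[0,0,0],[0,0,0],[0,0,0],[0,0,0],[0,0,0]], claw=255, grip_force=40)

```text
t: 16.0
tcp_pos: [0.6155, 0.2692, 0.0068]
tool_rot: [[0.056, 0.998, 0.0], [0.998, -0.056, -0.0], [0.0, 0.0, -1.0]]
ft_force: [0.5, -0.1, -0.2]
width: 0.0435
gripper_force: 40.0
```

Call:
arm_command(linear=[[0,0,-0.05],[0,0,-0.12],[0,0,-0.12],[0,0,-0.04],[-0.11,-0.0425,0],[-0.11,-0.0425,0],[-0.11,-0.0425,0],[-0.11,-0.0425,0],[-0.11,-0.0425,0],[-0.11,-0.0425,0],[-0.11,-0.0425,0],[-0.11,-0.0425,0],[-0.11,-0.0425,0],[-0.11,-0.0425,0],[-0.11,-0.0425,0],[0,0,0],[0,0,0],[0,0,0]], rot=[[0,0,0],[0,0,0],[0,0,0],[0,0,0],[0,0,0],[0,0,0],[0,0,0],[0,0,0],[0,0,0],[0,0,0],[0,0,0],[0,0,0],[0,0,0],[0,0,0],[0,0,0],[0,0,0.045],[0,0,0],[0,0,0]])

```text
t: 17.5
tcp_pos: [0.4551, -0.085, 0.1059]
tool_rot: [[0.102, 0.995, -0.0], [0.995, -0.102, 0.001], [0.001, -0.0, -1.0]]
ft_force: [0.4, 0.1, -3.7]
width: 0.0436
gripper_force: 40.0
```

```bash
python3 look.py w7 red:.003 red:.115
```

```text
17.5 [ 0.4551 -0.085   0.1059] 0.0436 F [ 0.4  0.1 -3.7]
red [318. 389.] 2323.5 z 0.003 [ 441.  -217.6] [30.1 80.5] 84.2
red [318. 247.] 19795.0 z 0.003 [453.2 -97.5] [141.1  81.5] 84.2
red [318. 389.] 2323.5 z 0.115 [ 450.5 -126.3] [16.6 44.3] 84.2
red [318. 247.] 19795.0 z 0.115 [457.3 -60.1] [77.7 44.8] 84.2
```

View pics/w7.png

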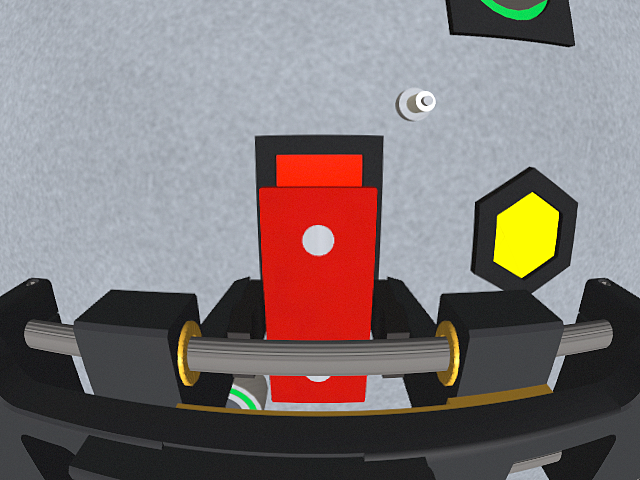

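The wrist view shows the pad aligned with its holder. The cut-out's far edge is at row 154, columns 277–363. The pad's far edge is at row 187, columns 260–378. I'll check the lengthwise offset by ray casting.

```bash
python3 - <<'E'
from h import *
m=imaging.camera_model('wrist'); s=manip.observe()
R=s['tool_rot'][:2,:2]; t=s['tcp_pos'][:2]
f=lambda uv,z: ((wray(uv,z,m)-t)@R*1000).round(1)   # in tool x,y mm from TCP
print('cutout edge',f([[277,154],[363,154]],.003),f([[277,154],[363,154]],.009)); print('pad edge',f([[260,187],[378,187]],s['tcp_pos'][2]+.011))
E
```

```text
cutout edge [[ 57.9 -27.8]
 [ 58.   29.7]] [[ 58.2 -27.2]
 [ 58.3  29. ]]
pad edge [[ 51.8 -21.7]
 [ 51.8  21.9]]
```

Call:
arm_command(linear=[[-0.002,0.003,0.1],[0,0,0.1],[0,0,0.07],[0,0,0.03],[0,0,0.01],[0,0,0],[0,0,0],[0,0,0]], rot=[[0,0,0],[0,0,0],[0,0,0],[0,0,0],[0,0,0],[0,0,0],[0,0,0],[0,0,0]])

```text
t: 18.22
tcp_pos: [0.457, -0.086, 0.0139]
tool_rot: [[0.102, 0.995, 0.002], [0.995, -0.102, -0.0], [0.0, 0.002, -1.0]]
ft_force: [-0.5, 0.3, -4.0]
width: 0.0438
gripper_force: 40.0
```

Call:
arm_command(linear=[[0,0,0.006],[0,0,0],[0,0,0],[0,0,0]], rot=[[0,0,0],[0,0,0],[0,0,0],[0,0,0]])

```text
t: 18.55
tcp_pos: [0.4561, -0.086, 0.0113]
tool_rot: [[0.103, 0.995, 0.0], [0.995, -0.103, 0.0], [0.0, 0.0, -1.0]]
ft_force: [0.2, -0.2, -3.4]
width: 0.0438
gripper_force: 40.0
```

Call:
arm_command(linear=[[0,0,0.003],[0,0,0],[0,0,0]], rot=[[0,0,0],[0,0,0],[0,0,0]])

```text
t: 18.8
tcp_pos: [0.4559, -0.086, 0.0101]
tool_rot: [[0.103, 0.995, -0.0], [0.995, -0.103, -0.0], [-0.0, -0.0, -1.0]]
ft_force: [-0.4, 0.3, -3.6]
width: 0.0434
gripper_force: 40.0
```

Call:
arm_command(linear=[[0,0,0],[0,0,0],[0,0,0],[0,0,0],[0,0,0],[0,0,-0.05],[0,0,-0.12],[0,0,-0.13],[0,0,-0.12],[0,0,-0.08],[-0.111,-0.002,0],[-0.111,-0.002,0],[-0.111,-0.002,0],[-0.111,-0.002,0],[-0.111,-0.002,0],[-0.111,-0.002,0],[0,0,0],[0,0,0],[0,0,0]], rot=[[0,0,0],[0,0,0],[0,0,0],[0,0,0],[0,0,0],[0,0,0],[0,0,0],[0,0,0],[0,0,0],[0,0,0],[0,0,0],[0,0,0],[0,0,0],[0,0,0],[0,0,0],[0,0,0],[0,0,0.098],[0,0,0],[0,0,0]], claw=0)

```text
t: 20.38
tcp_pos: [0.4317, -0.2839, 0.1598]
tool_rot: [[0.202, 0.979, -0.001], [0.979, -0.202, 0.001], [0.0, -0.001, -1.0]]
ft_force: [0.7, -0.3, 0.3]
width: 0.088
gripper_force: 0.0
```

```bash
python3 look.py w8 orange:.026 yellow:.026 yellow:.003 red:.021
```

```text
20.3833 [ 0.4317 -0.2839  0.1598] 0.088 F [ 0.7 -0.3  0.3]
orange [448. 402.] 1526.5 z 0.026 [ 555.2 -499.4] [ 15.8 398.6] 78.5
orange [533. 345.] 845.0 z 0.026 [ 617.2 -448.5] [37.  80.8] 4.9
orange [103. 345.] 837.5 z 0.026 [ 193.8 -361.6] [82.2 36. ] 60.3
orange [320. 228.] 1715.0 z 0.026 [ 431.7 -285.7] [37.  36.8] 78.4
yellow [320. 229.] 2626.5 z 0.026 [ 432.  -285.7] [49.9 44.8] 17.2
yellow [488.   4.] 436.5 z 0.026 [ 604.8 -131.8] [14.7 50.7] 89.4
yellow [320. 229.] 2626.5 z 0.003 [ 430.8 -291.5] [54.  48.5] 17.2
yellow [488.   4.] 436.5 z 0.003 [ 617.8 -125. ] [15.9 54.8] 89.4
red [301.  23.] 3206.5 z 0.021 [ 451.4 -123.5] [42.8 55. ] 83.7
```

View pics/w8.png

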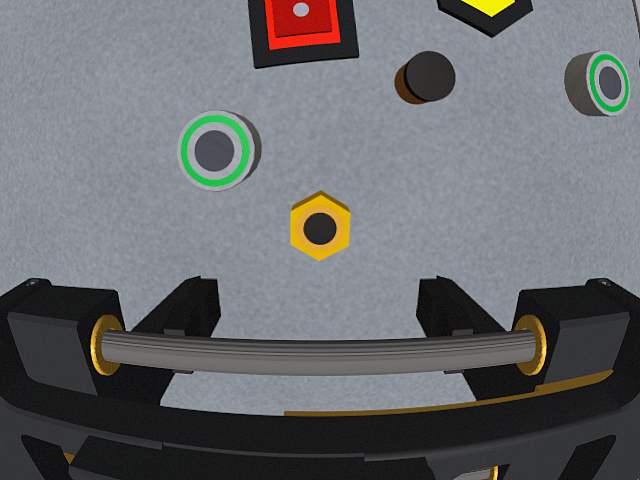

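The wrist view shows the nut at (320,226), with its flats at columns 290 and 350 square to the fingers. The pad lies inside the red cut-out at (301,23). Lowering on the nut.

Call:
arm_command(linear=[[-0.004,0.001,0.12],[0,0,0.13],[0,0,0.12],[0,0,0.08],[0,0,0.04],[0,0,0.01],[0,0,0],[0,0,0],[0,0,0]], rot=[[0,0,0],[0,0,0],[0,0,0],[0,0,0],[0,0,0],[0,0,0],[0,0,0],[0,0,0],[0,0,0]])

```text
t: 21.18
tcp_pos: [0.433, -0.286, 0.0116]
tool_rot: [[0.203, 0.979, 0.002], [0.979, -0.203, -0.001], [-0.001, 0.003, -1.0]]
ft_force: [-0.2, 0.2, -0.2]
width: 0.0881
gripper_force: 0.0
```

Call:
arm_command(linear=[[0,0,0],[0,0,0],[0,0,0],[0,0,0],[0,0,0],[0,0,0],[0,0,0],[0,0,0],[0,0,0],[0,0,0]], rot=[[0,0,0],[0,0,0],[0,0,0],[0,0,0],[0,0,0],[0,0,0],[0,0,0],[0,0,0],[0,0,0],[0,0,0]], claw=255, grip_force=30)

```text
t: 22.02
tcp_pos: [0.432, -0.2857, 0.0102]
tool_rot: [[0.204, 0.979, 0.0], [0.979, -0.204, -0.0], [-0.0, 0.0, -1.0]]
ft_force: [-0.1, -0.4, 1.0]
width: 0.0455
gripper_force: 29.9
```

Call:
arm_command(linear=[[0,0,-0.05],[0,0,-0.12],[0,0,-0.13],[0,0,-0.07],[0,0,0],[0.104,0.068,0],[0.104,0.068,0],[0.104,0.068,0],[0.104,0.068,0],[0.104,0.068,0],[0.104,0.068,0],[0.104,0.068,0],[0,0,0],[0,0,0],[0,0,0],[0,0,0]], rot=[[0,0,0],[0,0,0],[0,0,0],[0,0,0],[0,0,0],[0,0,0],[0,0,0],[0,0,0],[0,0,0],[0,0,0],[0,0,0],[0,0,0],[0,0,0],[0,0,0],[0,0,0],[0,0,0]])

```text
t: 23.35
tcp_pos: [0.6147, -0.1024, 0.1203]
tool_rot: [[0.207, 0.978, -0.002], [0.978, -0.207, -0.0], [-0.001, -0.002, -1.0]]
ft_force: [0.6, -0.1, -2.1]
width: 0.0454
gripper_force: 29.9
```

```bash
python3 look.py w9 yellow:.003 yellow:.14; python3 - <<'E'
from h import *
cv2.imwrite('pics/crop9.png',cv2.imread('pics/w9.png')[60:400])
E
```

```text
23.35 [ 0.6147 -0.1024  0.1203] 0.0454 F [ 0.6 -0.1 -2.1]
yellow [318. 299.] 2588.0 z 0.003 [ 602.5 -157.3] [71.4 93.6] 78.2
yellow [320. 223.] 4647.0 z 0.003 [616.3 -93.9] [56.1 65.2] 79.1
yellow [318. 299.] 2588.0 z 0.14 [616.5 -92.5] [34.3 44.9] 78.2
yellow [320. 223.] 4647.0 z 0.14 [623.1 -62.1] [26.9 31.3] 79.1
```

View pics/crop9.png

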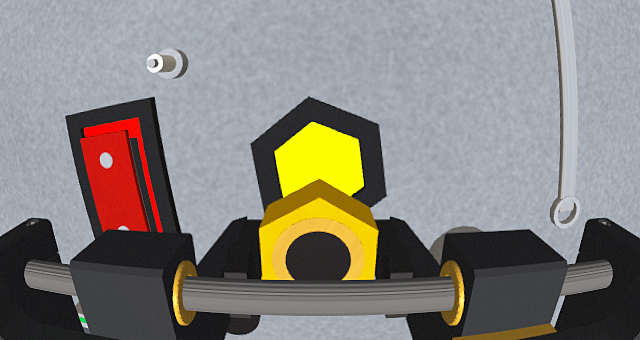

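The crop shows the nut held level. The yellow cut-out is at (320,223) in the full image, in line with the nut. Lowering.

Call:
arm_command(linear=[[0.004,0.004,0.1],[0,0,0.1],[0,0,0.08],[0,0,0.05],[0,0,0.02],[0,0,0],[0,0,0],[0,0,0],[0,0,0]], rot=[[0,0,0],[0,0,0],[0,0,0],[0,0,0],[0,0,0],[0,0,0],[0,0,0],[0,0,0],[0,0,0]])

```text
t: 24.15
tcp_pos: [0.6187, -0.1004, 0.0176]
tool_rot: [[0.204, 0.979, 0.002], [0.979, -0.204, -0.0], [0.0, 0.002, -1.0]]
ft_force: [-0.1, -0.7, -3.1]
width: 0.0454
gripper_force: 29.9
```

Call:
arm_command(linear=[[0,0,0.009],[0,0,0],[0,0,0],[0,0,0]], rot=[[0,0,0],[0,0,0],[0,0,0],[0,0,0]])

```text
t: 24.48
tcp_pos: [0.6177, -0.1001, 0.0136]
tool_rot: [[0.204, 0.979, 0.0], [0.979, -0.204, -0.0], [0.0, 0.0, -1.0]]
ft_force: [0.1, 0.4, -2.1]
width: 0.0456
gripper_force: 29.9
```

Call:
arm_command(linear=[[0,0,0],[0,0,0],[0,0,0],[0,0,0],[0,0,0],[0,0,-0.05],[0,0,-0.12],[0,0,-0.13],[0,0,-0.13],[0,0,-0.1],[-0.12,0,0],[-0.12,0,0],[-0.12,0,0],[-0.12,0,0],[-0.12,0,0],[-0.12,0,0],[-0.12,0,0],[-0.12,0,0],[0,0,0],[0,0,0]], rot=[[0,0,0],[0,0,0],[0,0,0],[0,0,0],[0,0,0],[0,0,0],[0,0,0],[0,0,0],[0,0,0],[0,0,0],[0,0,0],[0,0,0],[0,0,0],[0,0,0],[0,0,0],[0,0,0],[0,0,0],[0,0,0],[0,0,0],[0,0,0]], claw=0)

```text
t: 26.15
tcp_pos: [0.557, -0.3851, 0.1737]
tool_rot: [[0.209, 0.978, 0.0], [0.978, -0.209, -0.002], [-0.002, 0.001, -1.0]]
ft_force: [0.3, 0.8, -0.2]
width: 0.0881
gripper_force: 0.0
```

```bash
python3 - <<'E'
from h import *
im=imaging.camera('top'); cv2.imwrite('pics/top9.png',im)
cv2.imwrite('pics/top9c.png',cv2.resize(im[140:320,110:440],None,fx=2.4,fy=2.4,interpolation=cv2.INTER_CUBIC))
E
```

```text
(no output)
```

View pics/top9c.png

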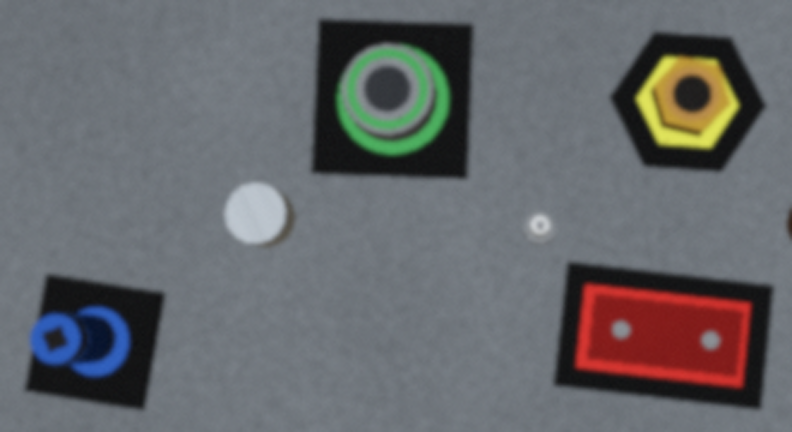

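The top crop shows all four parts lying inside their cut-outs: bearing (387,88), socket base (93,340), pad (660,335) and nut (692,95). The offsets match the parallax expected from their heights. The tin is in its place. Handing in.

```bash
python3 -c "
from rig import job
print(job.job_done())"
```

```text
the job is handed in; nothing more can be done
None
```

The bearing, socket, pad and nut were each placed and let go of in their matching holders, in that order, without moving the tin or jar, and the job was handed in after about 26 s of the 112 s allowed; no verdict came back.

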